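# Shut and latch the polisher case

## Task

Close the polisher's case that stands open on the bench: with the fingertips push its lid over and all the way down, without slamming it, and then press both front latches in until they lie flat against it. Leave the latches as they are until the lid is shut, do not shove the case along the bench, and leave everything in and around it where it is; nothing is to be picked up.

Things in the scene. Friction and masses are not known exactly. Their poses are not given: they have to be found in the camera images.
- case: Mid-grey plastic clamshell case of a polisher, open, 250 mm deep (own x), 360 wide (own y), 120 high when shut (lower half 75). Loose on rubber feet, about 4 kg filled: some 20 N sideways slides it. Origin: centre of its underside, z up. Front at own x = -125 mm looks roughly to the robot's right (world -y); hinge at own x = +125 mm, on the robot's left. Own y points roughly towards the robot.
- lid (a joint): Lid angle, rad: 0 = shut; starts at 1.6 to 1.8, upright or leaning back. Lid 250 mm long from the hinge, 45 mm thick, 0.45 kg. Stiff hinge (0.8 N m friction): it stays where it is left; 4 to 7 N at its free edge moves it. To shut it, push on its outer face, which looks away from the contents (to the robot's left while open), follow it over, then press down from above.
- lid_hinge (a point): Point on the hinge axis, at the middle of the case's width: own x = +125 mm, y = 0, z = 75 mm in the case. The axis runs along the case's own y.
- lid_edge (a point): On the lid, at the middle of its width: the outer edge farthest from the hinge, 250 mm along the lid from the hinge axis and 45 mm outward (the outer face lies 45 mm outside the axis). Lid shut: front top edge of the case, 120 mm above the bench; lid upright: top of the lid, about 325 mm up.
- latch_a (a joint): Angle of the latch nearer the robot (own y = +95 mm of the case), rad: 0 = upright, flat against the front, hooked over the lid; starts folded out by 0.5 to 1.0. Black flap 42 mm wide, 7 thick, on a pin on the front wall of the lower half, 55 mm above the bench; it stands 57 mm above the pin, its free top end leaning out from the case. Stays where it is left (0.06 N m friction); 2 to 4 N towards the case folds it in.
- latch_a_press (a point): On the latch nearer the robot: middle of its outer face, 42 mm above its pin, where a fingertip presses. With the latch shut it lies 134.5 mm in front of the case's centre (own x = -134.5 mm) and 97 mm above the bench, 23 mm below the top of the shut lid.
- latch_b (a joint): Angle of the latch farther from the robot (own y = -95 mm of the case), rad: 0 = upright, flat against the front, hooked over the lid; starts folded out by 0.5 to 1.0. Black flap 42 mm wide, 7 thick, on a pin on the front wall of the lower half, 55 mm above the bench; it stands 57 mm above the pin, its free top end leaning out from the case. Stays where it is left (0.06 N m friction); 2 to 4 N towards the case folds it in.
- latch_b_press (a point): On the latch farther from the robot: middle of its outer face, 42 mm above its pin, where a fingertip presses. With the latch shut it lies 134.5 mm in front of the case's centre (own x = -134.5 mm) and 97 mm above the bench, 23 mm below the top of the shut lid.
- polisher: Small cordless polisher, black with an aluminium head, 265 mm long, 58 mm wide, 52 mm high, lying in the back half of the case along own y; loose, stays below the shut lid. Origin under its middle. Leave alone.
- pad_in_a: Round foam pad, 76 mm across, 26 mm thick, lying in the case's front pocket nearer the robot; loose. Origin under its centre. Leave alone.
- pad_in_b: The same kind of pad in the other front pocket, farther from the robot. Leave alone.
- tape_roll: Roll of masking tape lying flat on the bench in front of the case, between the two latches' ways: 80 mm across, 24 mm high. Origin under its centre. Leave alone.
- compound_tube: Squeeze tube of polishing compound standing on its cap behind the case (hinge side), about 50 mm wide, 153 mm tall. Origin under its centre. Leave alone.
- spray_bottle: Trigger spray bottle behind the case (hinge side): 68 mm across, 210 mm tall, the spray head 90 mm long. Origin under its centre. Leave alone.
- pad_brush: Pad-cleaning brush, 150 x 32 x 34 mm, lying on the bench on the front side of the case, towards the robot. Origin under its middle. Leave alone.
- battery: Black battery pack on the bench in front of the case, beyond the tape, 78 x 62 x 59 mm. Origin under its middle. Leave alone.
- pad_out: Larger foam pad, 130 mm across, 28 mm thick, lying on the bench behind the case (hinge side). Origin under its centre. Leave alone.

How it is judged:
By the outcome, as a careful person would: the job done as asked, in the order asked, and still so for the second after the job is handed in, with the robot touching nothing.
It also fails if it takes over 64 s, if anything falls off the work surface, if the arm or the gripper's body presses on something with over 40 N, if the wrist force passes 120 N, or if a joint passes its speed limit or range.

## Robot

A 7-joint arm with a two-finger parallel gripper is mounted at the origin on the work surface. World frame = base frame: x ahead of the robot, y to its left, z up, the work surface at z = 0. Lengths are in m, angles in degrees, forces in N, time in s.
With the tool pointing down it reaches from about 0.425 to 0.925 m from the base axis. Payload 6.8 kg.
Tool frame: the origin (TCP) lies at the very end of the fingers, on their centre line; the grasp point (between the pads) lies 19 mm behind it; y points along the fingers, x is the direction in which the jaws open and shut, and the axes are right-handed (so a half turn about y gives the same grasp; the last joint's range is limited). The gripper opens to 88 mm and grips with 3 to 60 N. Pads are 20 mm wide; open, the fingers measure 115 mm over their backs; the gripper's body (75 mm by 178 mm) begins 61 mm behind the grasp point.
Start: joints at [-72.198, 27.33, 1.283, 89.118, -0.659, 63.558, -4.761], TCP at [0.274, 0.617, 0.223] pointing down, gripper open.
Joint ranges: [-169.35, 169.35], [-19.33, 120.38], [-80.79, 83.38], [13.8, 139.57], [-78.32, 258.32], [9.67, 109.79], [-169.56, 169.56]. Speed limits (degrees/s): [136.94, 136.94, 180, 180, 180, 180, 180].

## Interface

Orientations are given as a 3x3 rotation matrix whose columns are the frame's x, y, z axes.
In Python, from plant import * gives the robot as it stands.
- The arm moves only by the tool move_arm, never from a script. Its argument "plan" is one flat list of numbers, 6 for each row, row after row: the shift along the world's x, y, z in mm, then the turn, a rotation vector about the world's x, y, z in rad. In form: [tx, ty, tz, ax, ay, az, tx, ty, tz, ax, ay, az, ...]. A call has 1 to 20 rows; each row shifts and turns the commanded pose from where the row before left it; what a row does not reach is not made up. A row lasts 1/10 s, in which the tool goes at most 50 mm and 8.59 degrees, less where a joint would pass 70% of its speed; a pose out of reach is approached as far as the arm can. A call with a gripper value outside its range is refused whole. "hand" is the opening in per cent of the stroke, from 0 (shut) to 100 (fully open), set as the call begins (left out, the last holds). The fingers move at their own pace and stop on an object; "squeeze" is the grip in N (left out, the last holds). Time passes only in rows, so rows that do not move let the fingers close. It gives the time, the measured TCP pose, the force and the opening at its end, in the units of the state.
- read_state(): the state, without advancing time (a new reading comes with each control period).
- snapshot(name): name is "side" or "top" or "wrist"; returns a dict with "frame" (420x560x3 uint8, red, green, blue), "z_map" (420x560 float32, m along the optical axis (not along the pixel's ray), 0 where there is no reading), "intrinsics" (3x3 intrinsics, pixels), "position" and "rotation" of the camera in the world. Camera axes: x right, y down, z forward; pixel columns grow to the right and rows downward; lengths in m; the calibration is good to about 2 mm. A picture is of the moment at which its call begins.
- job_done(): hands the job in, once; it reports no verdict.
The state is a dict: "t": time; "joint_pos": joint angles; "joint_vel": joint speeds; "joint_efforts": joint torques, N m; "ee_pos": TCP position; "tcp_rot": TCP orientation; "wrist_force": force on the tool from outside, world axes, zero at the start; "moment": the same for the moment, N m; "grip_width": finger opening in m.
Only numpy, scipy, OpenCV 4.12 (cv2) and the standard library are available. Lean on these libraries where they do the work, as an engineer would, in place of code of your own. Each camera call takes 0.05 s, during which the arm holds its last target.

## Working session

There is one attempt and no reset: what is moved stays moved. The work goes in short steps, Python scripts to look and compute and a tool call to move; the robot and the scene stay as the last step left them, time stands still between calls to the robot, and variables do not carry over. Pictures are saved under pics/ and viewed, and the job is handed in when it is done.

Besides the shell and the picture viewer there is one more tool, called by a JSON object that holds its "op" and its "data". move_arm: Moves the arm, as the interface text tells. Its arguments: {"type":"object","properties":{"plan":{"type":"array","items":{"type":"number"}},"hand":{"type":"number"},"squeeze":{"type":"number"}},"required":["plan"]}

```bash
ls; mkdir -p pics; python3 - <<'E'
from plant import *
import cv2,numpy as np
s=read_state();print(s)
for n in("side","top","wrist"):
    d=snapshot(n);cv2.imwrite(f"pics/{n}0.png",d["frame"][:,:,::-1]);np.savez(f"{n}0.npz",**d)
    print(n,d["intrinsics"].tolist(),np.round(d["position"],3),np.round(d["rotation"],3).tolist())
E
```

```text
pics
{'t': 0.0, 'joint_pos': array([-72.19692968,  27.37376581,   1.28168559,  89.17640037,
        -0.65904587,  63.55778721,  -4.76298056]), 'joint_vel': array([ 0.01404433, -0.06312038,  0.08084788,  0.00515338, -0.01814169,
       -0.01467768,  0.04133864]), 'joint_efforts': array([-1.16674499e-03, -5.82849526e+01,  1.53456733e+00, -2.72617257e+01,
       -5.42054430e-02,  1.69955171e-02,  1.44281066e-04]), 'ee_pos': array([0.27430288, 0.61610961, 0.22172014]), 'tcp_rot': array([[ 4.06716626e-01, -5.83469695e-04, -9.13554183e-01],
       [ 9.13552694e-01, -1.65577442e-03,  4.06717020e-01],
       [-1.74994670e-03, -9.99998459e-01, -1.40400674e-04]]), 'wrist_force': array([-0.44350248,  0.29608732,  0.40665999]), 'moment': array([ 0.01574197, -0.01265119,  0.00575131]), 'grip_width': 0.08753722412103324}
side [[523.3384434089314, 0.0, 280.81708824246516], [0.0, 523.3384434089314, 206.92547919913756], [0.0, 0.0, 1.0]] [ 0.232 -0.663  0.993] [[0.908, -0.325, 0.263], [-0.419, -0.706, 0.571], [0.0, -0.629, -0.778]]
top [[533.5091336078295, 0.0, 283.2462534834469], [0.0, 533.5091336078295, 209.13537990604115], [0.0, 0.0, 1.0]] [ 0.222 -0.01   1.473] [[0.034, -0.975, 0.218], [-0.999, -0.032, 0.012], [-0.004, -0.218, -0.976]]
wrist [[371.48220649705166, 0.0, 275.80162323579015], [0.0, 371.48220649705166, 205.90829723024623], [0.0, 0.0, 1.0]] [0.207 0.647 0.383] [[0.406, 0.879, 0.251], [0.914, -0.39, -0.113], [-0.002, 0.275, -0.961]]
```

View pics/side0.png

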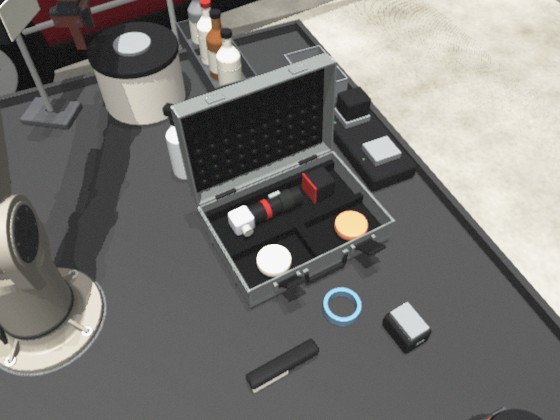

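View pics/top0.png

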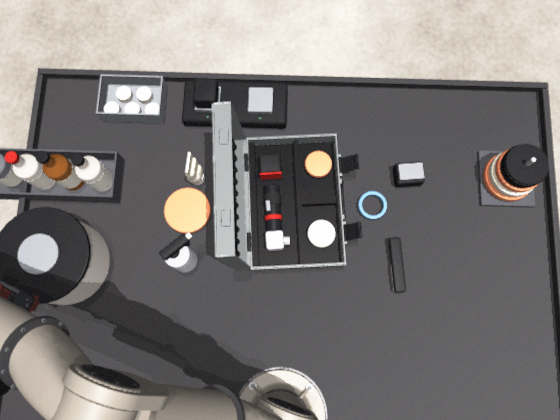

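View pics/wrist0.png

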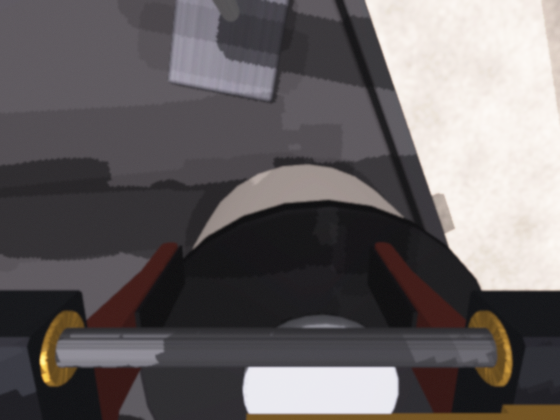

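The side view shows the open case (lid upright, latches at about (290,285) and (370,250)). The top view shows the rim corners near (340,135), (345,268) and the lid's top strip at x≈213–237. Next I measure with the depth map.

```bash
cat > h.py <<'E'
import numpy as np,cv2
from plant import *
def cloud(d):
    z=d["z_map"];K=d["intrinsics"];v,u=np.mgrid[:z.shape[0],:z.shape[1]]
    c=np.stack([(u-K[0,2])/K[0,0]*z,(v-K[1,2])/K[1,1]*z,z],-1)
    P=c@np.asarray(d["rotation"]).T+np.asarray(d["position"]);P[z<=0]=np.nan
    return P
def shot(n,name):
    d=snapshot(n);cv2.imwrite(f"pics/{name}.png",d["frame"][:,:,::-1]);return d
E
python3 - <<'E'
from h import *
d=dict(np.load("top0.npz"));P=cloud(d)
s=dict(np.load("side0.npz"));Q=cloud(s)
for A,B,n in((P,d,"top"),(Q,s,"side")):
    # height-coded pic upscaled
    z=np.nan_to_num(A[...,2]);im=cv2.applyColorMap(np.clip(z/0.35*255,0,255).astype(np.uint8),cv2.COLORMAP_JET)
    cv2.imwrite(f"pics/{n}_h.png",im)
def m(A,x0,x1,y0,y1,z0,z1): return (A[...,0]>x0)&(A[...,0]<x1)&(A[...,1]>y0)&(A[...,1]<y1)&(A[...,2]>z0)&(A[...,2]<z1)
# named top pixels
for nm,(u,v) in dict(rimFL=(338,138),rimFR=(343,264),frontmid=(341,200),rimBackN=(250,268),rimnear=(300,267),rimfar=(300,138),latchb=(349,163),latchbtip=(356,165),latcha=(352,230),latchatip=(359,231),lidtop1=(222,110),lidtop2=(226,250),lidL=(215,180),lidR=(237,180),tape=(372,193),batt=(410,172),brush=(397,265),tube=(193,170),pad=(187,210),spray=(175,245),bucket=(40,255),tray=(262,98),traydark=(200,95),charger=(260,120)).items():
    print(nm,np.round(P[v,u],3))
E
```

```text
rimFL [ 0.769 -0.145 -0.001]
rimFR [ 0.392 -0.156  0.071]
frontmid [ 0.564 -0.148  0.078]
rimBackN [0.372 0.088 0.084]
rimnear [ 0.381 -0.043  0.071]
rimfar [ 0.742 -0.033  0.064]
latchb [ 0.67  -0.169  0.074]
latchbtip [ 0.658 -0.186  0.094]
latcha [ 0.482 -0.178  0.081]
latchatip [ 0.477 -0.194  0.097]
lidtop1 [0.707 0.152 0.326]
lidtop2 [0.384 0.125 0.323]
lidL [0.541 0.159 0.32 ]
lidR [0.602 0.131 0.108]
tape [ 0.599 -0.239  0.028]
batt [ 0.655 -0.34   0.056]
brush [ 0.399 -0.305  0.035]
tube [0.624 0.249 0.115]
pad [0.533 0.273 0.032]
spray [0.407 0.26  0.213]
bucket [0.376 0.592 0.187]
tray [0.857 0.078 0.066]
traydark [0.838 0.245 0.116]
charger [0.799 0.082 0.044]
```

```bash
python3 - <<'E'
import cv2
for n,(a,b,c,e) in dict(top=(80,290,150,430),side=(60,330,150,400)).items():
    i=cv2.imread(f"pics/{n}0.png")[a:b,c:e];cv2.imwrite(f"pics/{n}_crop.png",cv2.resize(i,None,fx=2.2,fy=2.2,interpolation=cv2.INTER_CUBIC))
E
```

```text
(no output)
```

View pics/top_h.png

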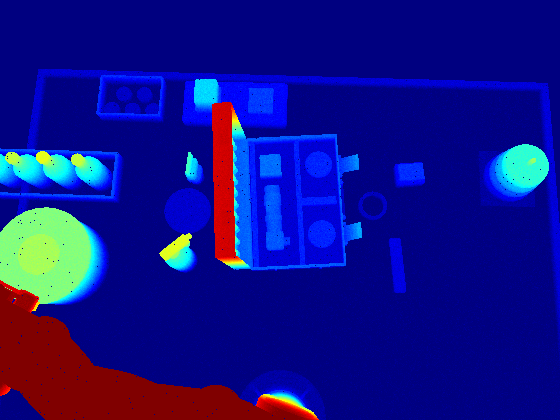

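The height map shows the lid's end face (red strip) at about 0.325 m, the rim at 0.075 m and two folded-out latches. I'll fit rectangles next.

```bash
python3 - <<'E'
from h import *
P=cloud(dict(np.load("top0.npz")));Q=cloud(dict(np.load("side0.npz")))
for A,n in((P,"top"),(Q,"side")):
    p=A.reshape(-1,3);p=p[~np.isnan(p).any(1)]
    b=p[(p[:,0]>.3)&(p[:,0]<.78)&(p[:,1]>-.165)&(p[:,1]<.2)]
    # front band: rim line  
    r=b[(abs(b[:,2]-.075)<.006)&(b[:,1]<-.03)]
    rc=cv2.minAreaRect(r[:,:2].astype(np.float32));print(n,"rim",rc,np.round(cv2.boxPoints(rc),3).tolist())
    t=b[(b[:,2]>.305)]
    rc=cv2.minAreaRect(t[:,:2].astype(np.float32));print("lidtop",rc,np.round(cv2.boxPoints(rc),3).tolist(),t[:,2].min(),np.median(t[:,2]),t[:,2].max())
    c=t.mean(0);u,s,vt=np.linalg.svd(t-c,full_matrices=False);print(c,vt.round(3).tolist())
    # front edge line fit: for x bins min y of points .065<z<.08 
    f=b[(b[:,2]>.068)&(b[:,2]<.082)&(b[:,1]<-.1)]
    xs=np.arange(.4,.72,.02);o=[]
    for x in xs:
        k=f[abs(f[:,0]-x)<.01]
        if len(k)>2:o.append((x,np.percentile(k[:,1],5)))
    o=np.array(o);print(o.round(3).tolist());print(np.polyfit(o[:,0],o[:,1],1))
    # latches
    l=p[(p[:,0]>.35)&(p[:,0]<.75)&(p[:,1]>-.23)&(p[:,1]<-.162)&(p[:,2]>.05)]
    for q,w in((l[l[:,0]<.56],"a"),(l[l[:,0]>.56],"b")):
        print(w,len(q),q.min(0).round(3),q.max(0).round(3),q.mean(0).round(3))
E
```

```text
top rim ((0.5665602684020996, -0.09799538552761078), (0.3725042939186096, 0.13366764783859253), 0.30013859272003174) [[0.3799999952316284, -0.03200000151991844], [0.38100001215934753, -0.16599999368190765], [0.753000020980835, -0.164000004529953], [0.7519999742507935, -0.029999999329447746]]
lidtop ((0.549009382724762, 0.14129596948623657), (0.3614974021911621, 0.04671546071767807), 4.540011882781982) [[0.367000013589859, 0.15000000596046448], [0.3709999918937683, 0.10400000214576721], [0.7310000061988831, 0.13199999928474426], [0.7269999980926514, 0.17900000512599945]] 0.30558826239653736 0.32261504744352987 0.33166941006759276
[0.54230587 0.14056969 0.32251005] [[-0.997, -0.081, -0.001], [0.081, -0.994, 0.075], [-0.007, 0.075, 0.997]]
[[0.4, -0.16], [0.42, -0.161], [0.44, -0.159], [0.46, -0.16], [0.48, -0.163], [0.5, -0.159], [0.52, -0.152], [0.54, -0.149], [0.56, -0.149], [0.58, -0.146], [0.6, -0.145], [0.62, -0.142], [0.64, -0.164], [0.66, -0.164], [0.68, -0.164], [0.7, -0.136]]
[ 0.0335988  -0.17301636]
a 258 [ 0.448 -0.2    0.056] [ 0.501 -0.163  0.106] [ 0.478 -0.18   0.083]
b
[... 543 characters left out ...]
0.10300000011920929], [0.7310000061988831, 0.13300000131130219], [0.7269999980926514, 0.18400000035762787]] 0.3050520722014769 0.32564505151246614 0.3319161150738511
[0.53799709 0.13963979 0.32534467] [[-0.997, -0.079, -0.002], [-0.079, 0.996, -0.04], [-0.005, 0.04, 0.999]]
[[0.4, -0.16], [0.42, -0.159], [0.44, -0.16], [0.46, -0.156], [0.48, -0.164], [0.5, -0.161], [0.52, -0.15], [0.54, -0.149], [0.56, -0.147], [0.58, -0.145], [0.6, -0.144], [0.62, -0.143], [0.64, -0.162], [0.66, -0.164], [0.68, -0.163], [0.7, -0.137]]
[ 0.03262044 -0.17199444]
a 228 [ 0.447 -0.199  0.051] [ 0.502 -0.162  0.108] [ 0.475 -0.184  0.09 ]
b 201 [ 0.647 -0.192  0.069] [ 0.691 -0.162  0.098] [ 0.667 -0.18   0.087]
```

View pics/top_crop.png

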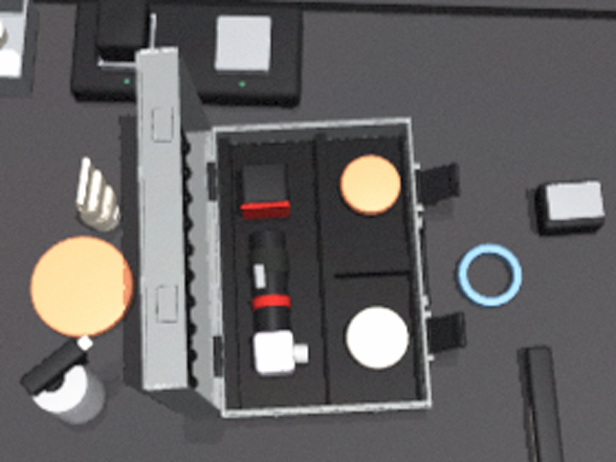

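View pics/side_crop.png

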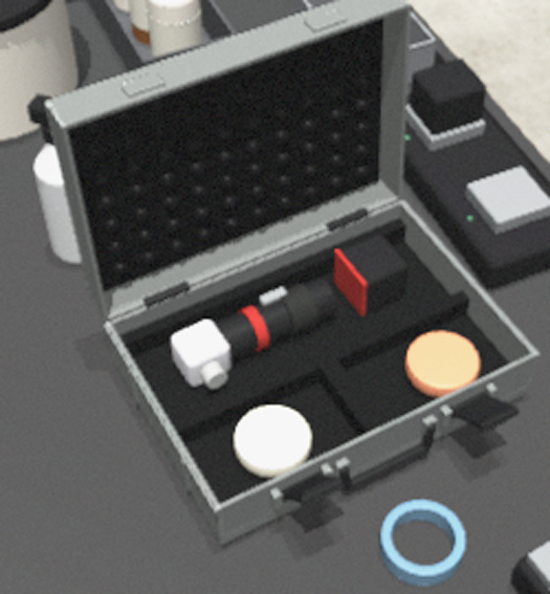

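The case is yawed about 4.6° and its centre is near (0.562,-0.022). The lid angle is about 1.64 rad and its outer top edge is near (0.547,0.165,0.325). I'll raise, close the fingers and go behind the lid, staying high.

{"op": "move_arm", "data": {"plan": [0,0,35,0,0,0,0,0,35,0,0,0,0,0,35,0,0,0,0,0,35,0,0,0,16.8,-24.8,0,0,0,-0.067,16.8,-24.8,0,0,0,-0.067,16.8,-24.8,0,0,0,-0.067,16.8,-24.8,0,0,0,-0.067,16.8,-24.8,0,0,0,-0.067,16.8,-24.8,0,0,0,-0.067,16.8,-24.8,0,0,0,-0.067,16.8,-24.8,0,0,0,-0.067,16.8,-24.8,0,0,0,-0.067,16.8,-24.8,0,0,0,-0.067,16.8,-24.8,0,0,0,-0.067,16.8,-24.8,0,0,0,-0.067,16.8,-24.8,0,0,0,-0.067,16.8,-24.8,0,0,0,-0.067,16.8,-24.8,0,0,0,-0.067,16.8,-24.8,0,0,0,-0.067], "hand": 0}}

```text
t: 2.15
ee_pos: [0.5444, 0.2176, 0.3627]
tcp_rot: [[0.997, 0.0, -0.074], [0.074, 0.0, 0.997], [0.0, -1.0, 0.0]]
wrist_force: [0.2, 0.5, -0.6]
grip_width: 0.0007
```

```bash
python3 - <<'E'
from h import *
s=read_state();print(s["t"],s["ee_pos"],s["tcp_rot"].round(3).tolist(),s["joint_pos"].round(1),s["wrist_force"],s["grip_width"])
shot("top","top1");shot("side","side1")
E
```

```text
2.15 [0.54440893 0.21761022 0.36270436] [[0.997, 0.0, -0.074], [0.074, 0.0, 0.997], [0.0, -1.0, 0.0]] [-46.9  13.5  23.6  92.1  -5.5  75.5 -18.2] [ 0.2350416   0.47972892 -0.57426903] 0.0006507871246414942
```

View pics/top1.png

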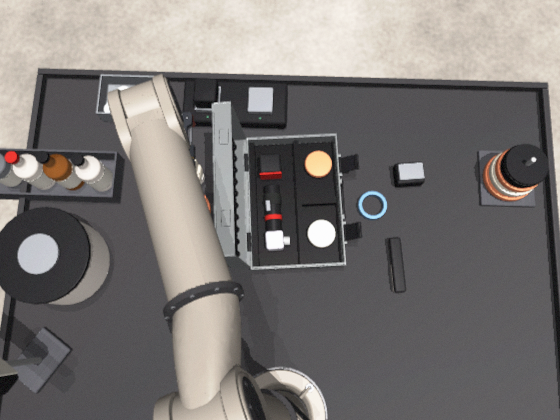

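View pics/side1.png

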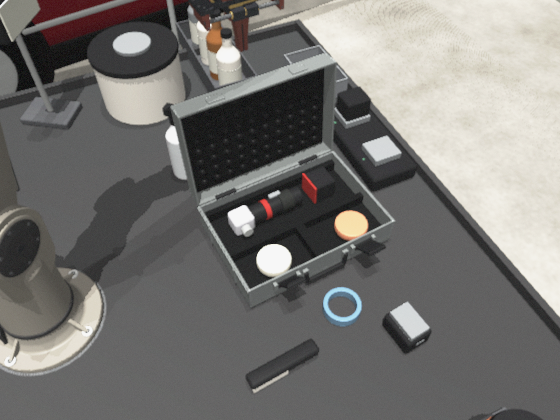

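The gripper is behind the lid and clear of it, with about 27 mm headroom planned. I'll compute the arc now.

```bash
python3 - <<'E'
import numpy as np
r=.2
def f(t): return np.array([.058-r*np.cos(t)+.045*np.sin(t)+.010, .075+r*np.sin(t)+.045*np.cos(t)])
T=np.concatenate([np.arange(1.65,.3,-.06),np.arange(.27,-.001,-.03)])
p=np.array([f(t) for t in T])
print("start",p[0])
for t,q,d in zip(T[1:],p[1:],np.diff(p,axis=0)*1000):
    print(round(t,2),q.round(3),"row",round(-.0795*d[0],1),round(.9968*d[0],1),round(d[1],1))
E
```

```text
start [0.1286831  0.27081257]
1.59 [0.117 0.274] row 0.9 -11.8 3.3
1.53 [0.105 0.277] row 1.0 -12.0 2.6
1.47 [0.093 0.279] row 1.0 -12.1 1.8
1.41 [0.08 0.28] row 1.0 -12.2 1.1
1.35 [0.068 0.28 ] row 1.0 -12.3 0.4
1.29 [0.056 0.28 ] row 1.0 -12.3 -0.4
1.23 [0.044 0.279] row 1.0 -12.2 -1.1
1.17 [0.031 0.277] row 1.0 -12.1 -1.8
1.11 [0.019 0.274] row 1.0 -12.0 -2.6
1.05 [0.008 0.271] row 0.9 -11.8 -3.3
0.99 [-0.004  0.267] row 0.9 -11.6 -4.0
0.93 [-0.015  0.262] row 0.9 -11.3 -4.7
0.87 [-0.027  0.257] row 0.9 -11.0 -5.3
0.81 [-0.037  0.251] row 0.9 -10.7 -6.0
0.75 [-0.048  0.244] row 0.8 -10.3 -6.6
0.69 [-0.058  0.237] row 0.8 -9.9 -7.2
0.63 [-0.067  0.229] row 0.8 -9.5 -7.8
0.57 [-0.076  0.221] row 0.7 -9.0 -8.4
0.51 [-0.085  0.212] row 0.7 -8.5 -8.9
0.45 [-0.093  0.203] row 0.6 -7.9 -9.4
0.39 [-0.1    0.193] row 0.6 -7.3 -9.9
0.33 [-0.107  0.182] row 0.5 -6.7 -10.3
0.27 [-0.113  0.172] row 0.5 -6.1 -10.7
0.24 [-0.116  0.166] row 0.2 -2.8 -5.5
0.21 [-0.118  0.161] row 0.2 -2.6 -5.5
0.18 [-0.121  0.155] row 0.2 -2.5 -5.6
0.15 [-0.123  0.149] row 0.2 -2.3 -5.7
0.12 [-0.125  0.144] row 0.2 -2.1 -5.8
0.09 [-0.127  0.138] row 0.2 -2.0 -5.8
0.06 [-0.129  0.132] row 0.1 -1.8 -5.9
0.03 [-0.131  0.126] row 0.1 -1.6 -5.9
0.0 [-0.132  0.12 ] row 0.1 -1.4 -6.0
```

{"op": "move_arm", "data": {"plan": [0,0,-18,0,0,0,0,0,-18,0,0,0,0,0,-18,0,0,0,0,0,-18,0,0,0,0,0,-18,0,0,0,1,-12,0,0,0,0,1,-12,0,0,0,0]}}

```text
t: 2.95
ee_pos: [0.5454, 0.1949, 0.2728]
tcp_rot: [[0.997, -0.0, -0.08], [0.08, -0.0, 0.997], [-0.0, -1.0, -0.0]]
wrist_force: [0.1, 0.2, 0.9]
grip_width: 0.0003
```

{"op": "move_arm", "data": {"plan": [0.5,-6,0,0,0,0,0.5,-5,0,0,0,0,0.4,-5,0,0,0,0,0.4,-5,0,0,0,0,0.4,-5,1,0,0,0,0.4,-5,1,0,0,0,0.4,-5,1,0,0,0,0.4,-5,1,0,0,0]}}

```text
t: 3.75
ee_pos: [0.549, 0.1554, 0.2771]
tcp_rot: [[0.997, 0.001, -0.081], [0.081, 0.001, 0.997], [0.001, -1.0, 0.001]]
wrist_force: [-0.8, 5.6, 2.8]
grip_width: 0.0004
```

Contact at 5.6 N, lid moving. Continuing along the arc.

{"op": "move_arm", "data": {"plan": [0.6,-8,1,0,0,0,0.7,-8,1,0,0,0,0.7,-8,0.7,0,0,0,0.7,-8,0.5,0,0,0,0.7,-8,0.2,0,0,0,0.7,-8,-0.2,0,0,0,0.7,-8,-0.5,0,0,0,0.7,-8,-0.8,0,0,0,0.7,-8,-1.1,0,0,0,0.7,-8,-1.5,0,0,0,0.6,-8,-1.8,0,0,0,0.6,-8,-2.2,0,0,0,0.6,-8,-2.5,0,0,0,0.6,-8,-2.8,0,0,0]}}

```text
t: 5.15
ee_pos: [0.5581, 0.0419, 0.2664]
tcp_rot: [[0.997, 0.0, -0.08], [0.08, -0.0, 0.997], [0.0, -1.0, -0.0]]
wrist_force: [1.0, 2.5, 3.2]
grip_width: 0.0006
```

```bash
python3 - <<'E'
from h import *
d=shot("side","side2");P=cloud(d)
d=shot("top","top2")
E
```

```text
(no output)
```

View pics/side2.png

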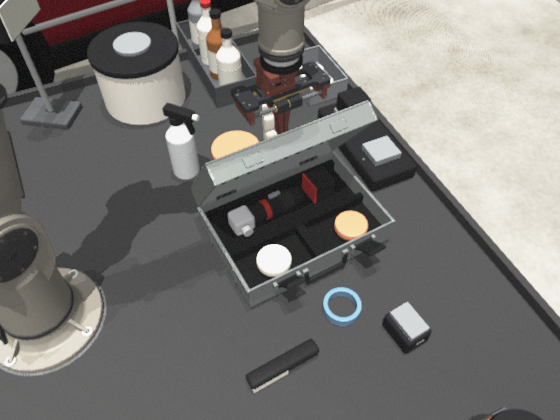

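View pics/top2.png

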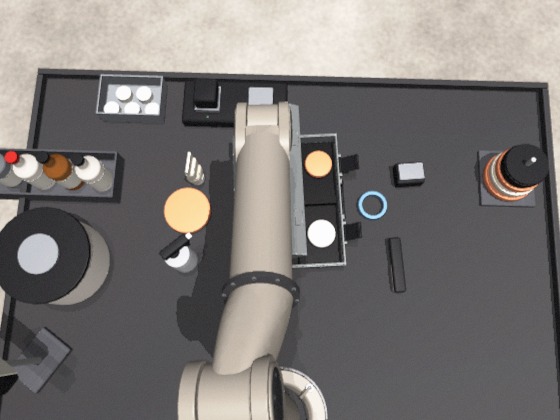

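The lid is at about 1.0 rad, the case is in place (front rim still at about (240,295)–(393,222) in the side view). Continuing.

{"op": "move_arm", "data": {"plan": [0.6,-7.6,-3,0,0,0,0.6,-7.5,-3.3,0,0,0,0.6,-7.4,-3.5,0,0,0,0.6,-7.2,-3.8,0,0,0,0.6,-7,-4.2,0,0,0,0.6,-6.9,-4.4,0,0,0,0.5,-6.7,-4.7,0,0,0,0.5,-6.4,-5,0,0,0,0.5,-6.2,-5.3,0,0,0,0.5,-6,-5.6,0,0,0,0.5,-5.7,-5.9,0,0,0,0.4,-5.3,-6.2,0,0,0,0.4,-5,-6.5,0,0,0,0.4,-4.6,-6.7,0,0,0,0.3,-4.4,-6.9,0,0,0,0.3,-4.1,-7.1,0,0,0]}}

```text
t: 6.85
ee_pos: [0.5663, -0.0558, 0.1842]
tcp_rot: [[0.997, 0.001, -0.08], [0.08, -0.0, 0.997], [0.001, -1.0, -0.0]]
wrist_force: [-0.4, -0.4, 2.5]
grip_width: 0.0004
```

```bash
python3 - <<'E'
from h import *
d=shot("side","side3")
E
```

```text
(no output)
```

View pics/side3.png

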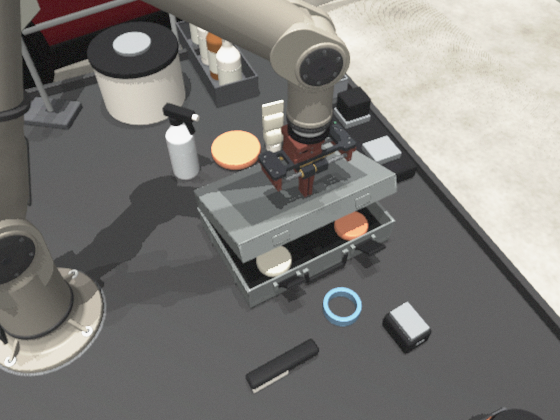

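The lid is now at about 0.35 rad, with the fingers on its top and light contact (2.5 N). I'll bring it down slowly.

{"op": "move_arm", "data": {"plan": [0.3,-4,-6,0,0,0,0.3,-3.5,-6,0,0,0,0.2,-3,-5,0,0,0,0.2,-3,-5,0,0,0,0.2,-2.5,-5,0,0,0,0.2,-2.3,-5,0,0,0,0.2,-2.2,-5,0,0,0,0.2,-2,-4,0,0,0,0.1,-1.5,-4,0,0,0,0.1,-1.3,-4,0,0,0,0.1,-1.2,-4,0,0,0]}}

```text
t: 8.0
ee_pos: [0.568, -0.0818, 0.1313]
tcp_rot: [[0.997, 0.0, -0.08], [0.08, -0.0, 0.997], [0.0, -1.0, -0.0]]
wrist_force: [0.0, 0.2, 0.9]
grip_width: 0.0004
```

{"op": "move_arm", "data": {"plan": [0,-0.5,-2,0,0,0,0,-0.5,-2,0,0,0,0,-0.5,-2,0,0,0,0,-0.5,-1.5,0,0,0,0,0,-1.5,0,0,0,0,0,-1.5,0,0,0,0,0,-1,0,0,0]}}

```text
t: 8.7
ee_pos: [0.5681, -0.0841, 0.1203]
tcp_rot: [[0.997, 0.0, -0.08], [0.08, -0.0, 0.997], [0.0, -1.0, -0.0]]
wrist_force: [-4.0, -0.8, 13.3]
grip_width: 0.0004
```

{"op": "move_arm", "data": {"plan": [0,0,-1,0,0,0,0,0,-0.5,0,0,0,0,0,0,0,0,0,0,0,0,0,0,0]}}

```text
t: 9.1
ee_pos: [0.5681, -0.0841, 0.1203]
tcp_rot: [[0.997, 0.001, -0.079], [0.079, 0.001, 0.997], [0.001, -1.0, 0.001]]
wrist_force: [-5.2, 0.1, 17.1]
grip_width: 0.0003
```

```bash
python3 - <<'E'
from h import *
d=shot("side","side4");P=cloud(d)
p=P.reshape(-1,3);e=p@[.9968,.0795,0];n=p@[-.0795,.9968,0]
for a,b in((.39,.48),(.63,.73)):
  for nn in(-.18,-.15,0.0,.05,.09):
    k=(e>a)&(e<b)&(abs(n-nn)<.008)&(p[:,2]>.03);print(a,nn,k.sum(),np.round(np.median(p[k,2]),4))
i=d["frame"][150:330,170:420,::-1];cv2.imwrite("pics/side4c.png",cv2.resize(i,None,fx=3,fy=3,interpolation=2))
E
```

```text
0.39 -0.18 341 0.1224
0.39 -0.15 505 0.1249
0.39 0.0 237 0.1231
0.39 0.05 212 0.1227
0.39 0.09 0 nan
0.63 -0.18 316 0.1225
0.63 -0.15 343 0.1238
0.63 0.0 27 0.1227
0.63 0.05 0 nan
0.63 0.09 0 nan
  return _methods._mean(a, axis=axis, dtype=dtype,
  ret = ret.dtype.type(ret / rcount)
```

View pics/side4c.png

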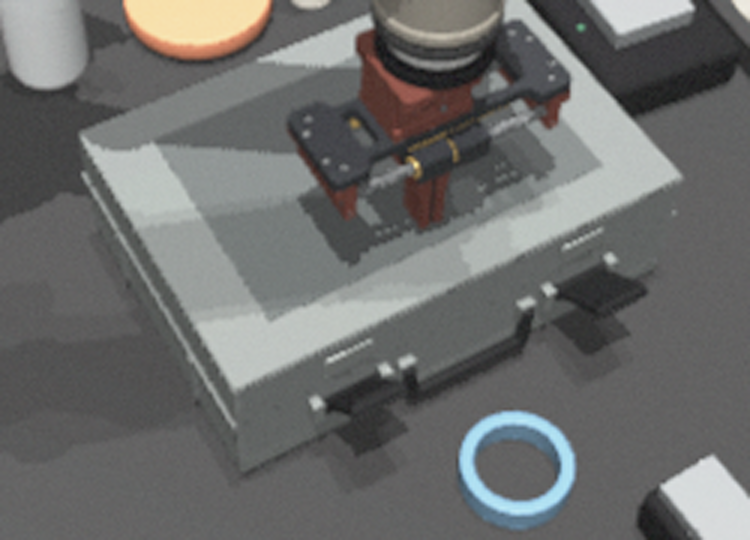

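The crop shows the lid flat and shut; both latches are still folded out (crop (350,395) and (600,285)). Going round to the front of latch a.

{"op": "move_arm", "data": {"plan": [0,0,17,0,0,0,0,0,17,0,0,0,0,0,17,0,0,0,-10.5,-22.3,0,0,0,0,-10.5,-22.3,0,0,0,0,-10.5,-22.3,0,0,0,0,-10.5,-22.3,0,0,0,0,-10.5,-22.3,0,0,0,0,-10.5,-22.3,0,0,0,0,-10.5,-22.3,0,0,0,0,-10.5,-22.3,0,0,0,0,0,0,0,0,0,0]}}

```text
t: 10.35
ee_pos: [0.4818, -0.2652, 0.1696]
tcp_rot: [[0.997, -0.001, -0.074], [0.074, -0.001, 0.997], [-0.001, -1.0, -0.001]]
wrist_force: [-0.2, -0.0, -1.5]
grip_width: 0.0007
```

```bash
python3 - <<'E'
from h import *
s=read_state();print(s["wrist_force"],s["ee_pos"])
for nm in("side","top"):
    d=shot(nm,nm+"5");P=cloud(d)
    p=P.reshape(-1,3);p=p[~np.isnan(p).any(1)];p=p[(p[:,0]>.3)&(p[:,0]<.8)&(abs(p[:,1])<.25)]
    t=p[(p[:,2]>.112)&(p[:,2]<.135)];
    rc=cv2.minAreaRect(t[:,:2].astype(np.float32));print(nm,rc,cv2.boxPoints(rc).round(3).tolist())
    l=p[(p[:,1]<-.165)&(p[:,2]>.05)&(p[:,2]<.115)]
    for q,w in((l[l[:,0]<.56],"a"),(l[l[:,0]>.56],"b")): print(w,len(q),q.min(0).round(3),q.max(0).round(3))
E
```

```text
[-0.21257644 -0.0205902  -1.53386967] [ 0.48176167 -0.2651796   0.16959611]
side ((0.5555506944656372, 0.05794702470302582), (0.3612838089466095, 0.41168686747550964), 4.626565933227539) [[0.35899999737739563, 0.24899999797344208], [0.3919999897480011, -0.16200000047683716], [0.7519999742507935, -0.13300000131130219], [0.718999981880188, 0.27799999713897705]]
a 27 [ 0.475 -0.199  0.096] [ 0.499 -0.194  0.102]
b 93 [ 0.661 -0.191  0.08 ] [ 0.691 -0.165  0.097]
top ((0.55573570728302, 0.05723288655281067), (0.3613540232181549, 0.4124501049518585), 4.629804611206055) [[0.35899999737739563, 0.24799999594688416], [0.3919999897480011, -0.16300000250339508], [0.7519999742507935, -0.1340000033378601], [0.718999981880188, 0.2770000100135803]]
a 238 [ 0.451 -0.2    0.059] [ 0.501 -0.165  0.107]
b 166 [ 0.649 -0.192  0.068] [ 0.692 -0.166  0.097]
```

View pics/side5.png

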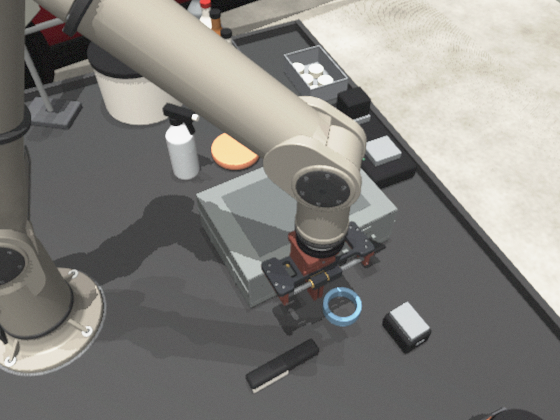

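View pics/top5.png

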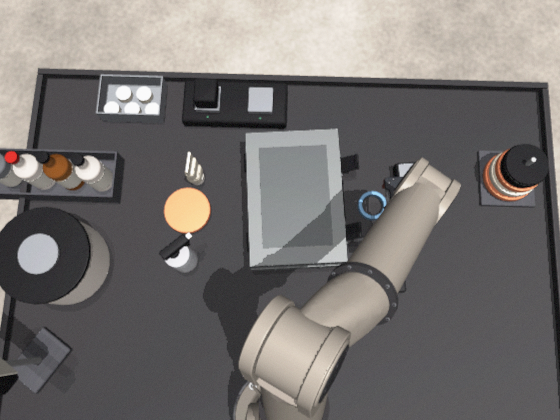

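The case hasn't moved (front edge still at n≈-0.193, mid-width 0.5585). The latches are untouched. Descend in front of latch a, then push.

{"op": "move_arm", "data": {"plan": [1,0,-17,0,0,0,1,0,-17,0,0,0,1,0,-17,0,0,0,0,0,-17,0,0,0,0,0,-16,0,0,0,-0.8,10,0,0,0,0,-0.8,10,0,0,0,0,-0.8,10,0,0,0,0,-0.5,6,0,0,0,0,-0.5,6,0,0,0,0]}}

```text
t: 11.45
ee_pos: [0.4841, -0.219, 0.0862]
tcp_rot: [[0.997, 0.001, -0.081], [0.081, 0.0, 0.997], [0.001, -1.0, -0.0]]
wrist_force: [0.1, -0.1, 1.0]
grip_width: 0.0004
```

```bash
python3 - <<'E'
from h import *
d=shot("side","side6")
i=d["frame"][190:370,200:450,::-1];cv2.imwrite("pics/side6c.png",cv2.resize(i,None,fx=3,fy=3,interpolation=2))
E
```

```text
(no output)
```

View pics/side6c.png

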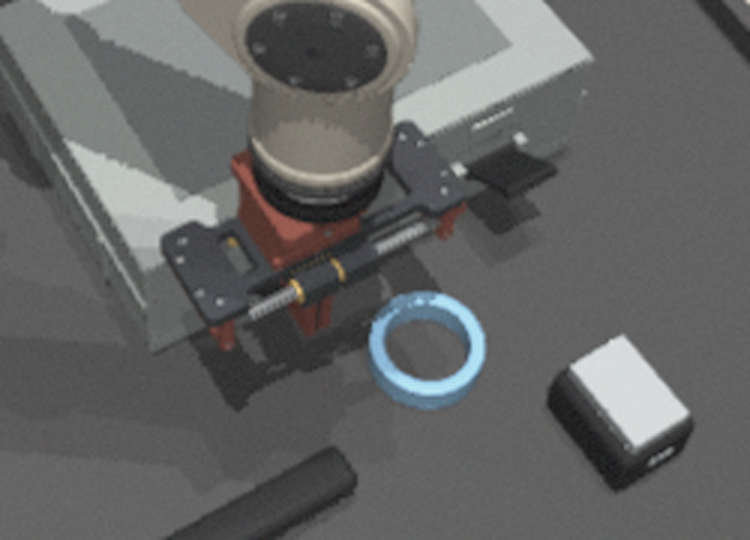

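The closed fingers are just in front of latch a (crop ≈(312,320)), clear of the tape. Pushing.

{"op": "move_arm", "data": {"plan": [-0.3,4,0,0,0,0,-0.3,4,0,0,0,0,-0.3,4,0,0,0,0,-0.3,4,0,0,0,0,-0.3,4,0,0,0,0,-0.3,4,0,0,0,0,-0.3,4,0,0,0,0,-0.3,4,0,0,0,0]}}

```text
t: 12.3
ee_pos: [0.4811, -0.1874, 0.0855]
tcp_rot: [[0.997, -0.0, -0.08], [0.08, 0.0, 0.997], [-0.0, -1.0, 0.0]]
wrist_force: [0.6, -2.0, 0.9]
grip_width: 0.0004
```

{"op": "move_arm", "data": {"plan": [-0.2,3,0,0,0,0,-0.2,3,0,0,0,0,-0.2,2,0,0,0,0,-0.1,2,0,0,0,0,0,1,0,0,0,0]}}

```text
t: 12.8
ee_pos: [0.4803, -0.1767, 0.0855]
tcp_rot: [[0.997, -0.0, -0.08], [0.08, 0.0, 0.997], [-0.0, -1.0, 0.0]]
wrist_force: [-0.3, -0.6, 0.4]
grip_width: 0.0004
```

{"op": "move_arm", "data": {"plan": [0,1,0,0,0,0,0,1,0,0,0,0,0,1,0,0,0,0,0,0,0,0,0,0]}}

```text
t: 13.2
ee_pos: [0.4804, -0.1738, 0.0855]
tcp_rot: [[0.997, -0.0, -0.08], [0.08, 0.0, 0.997], [-0.0, -1.0, 0.0]]
wrist_force: [0.4, -0.4, 0.5]
grip_width: 0.0005
```

{"op": "move_arm", "data": {"plan": [0,1,0,0,0,0,0,1,0,0,0,0,0,0,0,0,0,0]}}

```text
t: 13.5
ee_pos: [0.4803, -0.1736, 0.0856]
tcp_rot: [[0.997, 0.0, -0.079], [0.079, -0.002, 0.997], [0.0, -1.0, -0.002]]
wrist_force: [-0.6, -6.6, -2.5]
grip_width: 0.0007
```

```bash
python3 - <<'E'
from h import *
for n in("side","top"):
    d=shot(n,n+"7");z=d["z_map"]
    i=d["frame"][190:370,200:450,::-1] if n=="side" else d["frame"][120:290,230:430,::-1];cv2.imwrite(f"pics/{n}7c.png",cv2.resize(i,None,fx=3,fy=3,interpolation=2))
print(read_state()["wrist_force"])
E
```

```text
[-0.46768456 -5.78286862 -1.30758763]
```

View pics/side7c.png

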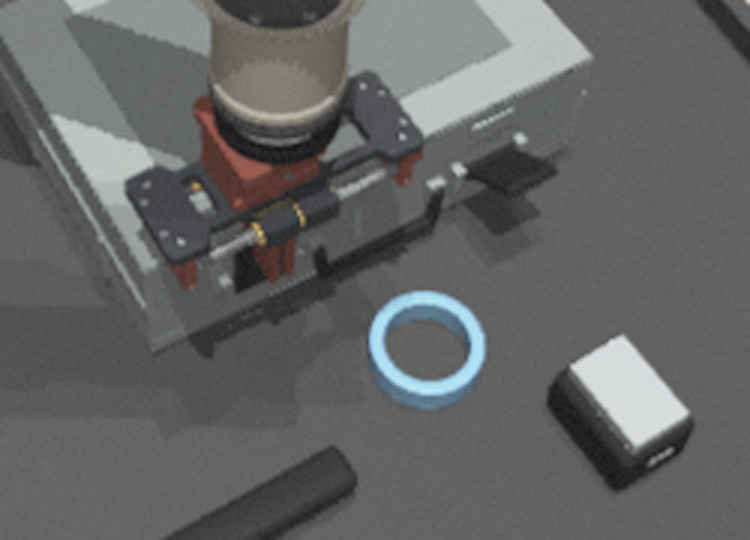

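View pics/top7c.png

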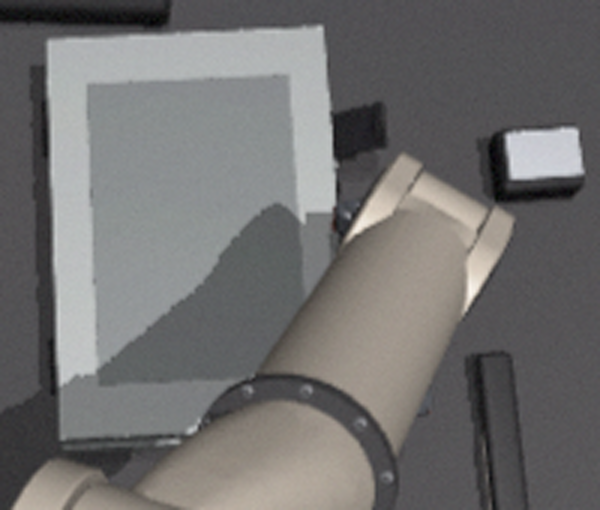

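Latch a is upright under the finger (crop ≈(245,265)) and the force rises against a stop. I'll press slightly more, then back off and move across to latch b.

{"op": "move_arm", "data": {"plan": [0,1,0,0,0,0,0,0,0,0,0,0,0,0,0,0,0,0]}}

```text
t: 13.9
ee_pos: [0.4804, -0.1735, 0.0856]
tcp_rot: [[0.997, 0.001, -0.078], [0.078, -0.003, 0.997], [0.001, -1.0, -0.003]]
wrist_force: [-0.2, -7.6, -3.3]
grip_width: 0.0006
```

{"op": "move_arm", "data": {"plan": [0.2,-4,0,0,0,0,1,-12,0,0,0,0,2,-20,0,0,0,0,2,-20,0,0,0,0,2,-20,0,0,0,0,1,-12,0,0,0,0,0,0,10,0,0,0,20,1.6,0,0,0,0,20,1.6,0,0,0,0,20,1.6,0,0,0,0,20,1.6,0,0,0,0,20,1.6,0,0,0,0,20,1.6,0,0,0,0,20,1.6,0,0,0,0,20,1.6,0,0,0,0,20,1.6,0,0,0,0,10,0.8,0,0,0,0,0,0,0,0,0,0]}}

```text
t: 15.7
ee_pos: [0.6798, -0.2422, 0.0957]
tcp_rot: [[0.997, 0.0, -0.082], [0.082, 0.001, 0.997], [0.001, -1.0, 0.001]]
wrist_force: [-0.2, 0.2, -0.2]
grip_width: 0.0002
```

```bash
python3 - <<'E'
from h import *
d=shot("side","side8")
i=d["frame"][190:370,200:450,::-1];cv2.imwrite(f"pics/side8c.png",cv2.resize(i,None,fx=3,fy=3,interpolation=2))
s=read_state();p=s["ee_pos"];print("e,n",p@[.9968,.0795,0],p@[-.0795,.9968,0],p,s["tcp_rot"][:,0],s["wrist_force"],s["joint_pos"].round(0))
E
```

```text
e,n 0.6571283830610688 -0.29616511040523646 [ 0.67861787 -0.24299257  0.09556404] [ 9.96715381e-01  8.09830408e-02 -4.44009459e-04] [-0.72933261  0.08352544  0.61674157] [ -2.  41.  26.  89. -21.  55.  35.]
```

View pics/side8c.png

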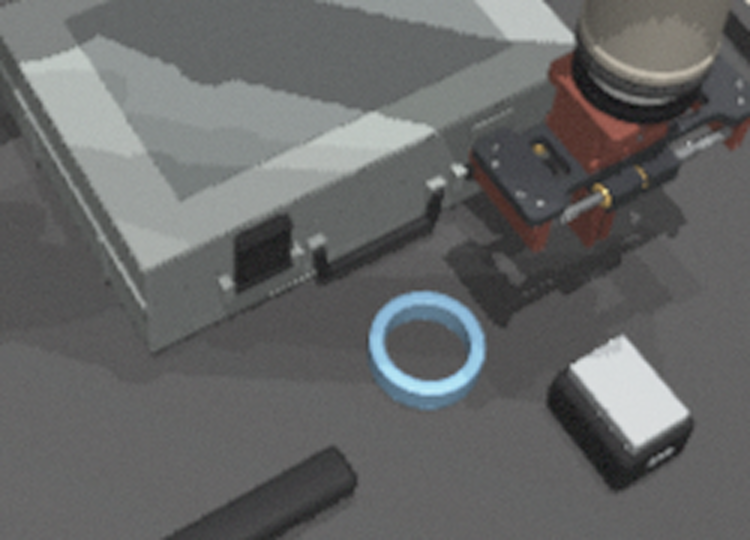

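Latch a now lies flat (crop (263,252)), and nothing else has moved. Now latch b, a little lower (z≈0.076) since it is folded out further.

{"op": "move_arm", "data": {"plan": [-1.5,0,-10,0,0,0,-1.5,0,-9,0,0,0,-0.8,10,0,0,0,0,-0.8,10,0,0,0,0,-0.8,8,0,0,0,0,-0.4,5,0,0,0,0,-0.3,4,0,0,0,0,-0.3,4,0,0,0,0,-0.3,4,0,0,0,0,-0.3,4,0,0,0,0]}}

```text
t: 16.75
ee_pos: [0.6724, -0.2004, 0.0786]
tcp_rot: [[0.997, 0.004, -0.077], [0.077, -0.007, 0.997], [0.003, -1.0, -0.008]]
wrist_force: [-1.2, -13.1, 7.2]
grip_width: 0.0003
```

The force is 13 N with an upward part. The finger is jamming on the flap's end: friction drags the flap down instead of folding it in. I'll back off, go lower and push with a rising motion.

{"op": "move_arm", "data": {"plan": [0.3,-4,0,0,0,0,0.5,-6,0,0,0,0,0.5,-6,0,0,0,0,0,0,-5,0,0,0,0,0,-5,0,0,0,0,0,0,0,0,0]}}

```text
t: 17.35
ee_pos: [0.6723, -0.21, 0.0651]
tcp_rot: [[0.997, -0.002, -0.08], [0.08, 0.001, 0.997], [-0.002, -1.0, 0.001]]
wrist_force: [0.3, -0.0, 0.7]
grip_width: 0.0001
```

```bash
python3 - <<'E'
from h import *
d=shot("side","side9")
P=cloud(d);i=d["frame"][210:310,320:440,::-1];cv2.imwrite(f"pics/side9c.png",cv2.resize(i,None,fx=6,fy=6,interpolation=2))
s=read_state();p=s["ee_pos"];print("e,n",p@[.9968,.0795,0],p@[-.0795,.9968,0],p,s["wrist_force"])
p=P.reshape(-1,3);e=p@[.9968,.0795,0];n=p@[-.0795,.9968,0]
k=(e>.625)&(e<.68)&(n<-.198)&(n>-.26)&(p[:,2]>.04)&(p[:,2]<.12)
q=np.c_[e,n,p[:,2]][k];print(len(q))
for a in np.arange(-.26,-.198,.006):
    m=q[(q[:,1]>=a)&(q[:,1]<a+.006)]
    if len(m):print(round(a,3),len(m),m[:,2].min().round(3),np.median(m[:,2]).round(3),m[:,2].max().round(3),m[:,0].min().round(3),m[:,0].max().round(3))
top=(p[:,2]>.112)&(p[:,2]<.135)&(n<0)&(e<.73)&(e>.38);print("front n",np.percentile(n[top],[0.5,1,2]))
E
```

```text
e,n 0.6536955209722143 -0.2628537032141339 [ 0.67254731 -0.21005838  0.0655922 ] [ 0.12166074 -0.42550087 -0.17335574]
48
-0.26 19 0.068 0.084 0.119 0.639 0.645
-0.254 4 0.072 0.076 0.098 0.643 0.644
-0.242 4 0.083 0.088 0.089 0.644 0.652
-0.23 1 0.088 0.088 0.088 0.65 0.65
-0.224 6 0.081 0.082 0.084 0.651 0.657
-0.218 5 0.077 0.079 0.081 0.651 0.658
-0.212 4 0.072 0.073 0.073 0.657 0.662
-0.206 4 0.067 0.07 0.071 0.658 0.665
-0.2 1 0.063 0.063 0.063 0.663 0.663
front n [-0.19723267 -0.19127738 -0.18999226]
```

View pics/side9c.png

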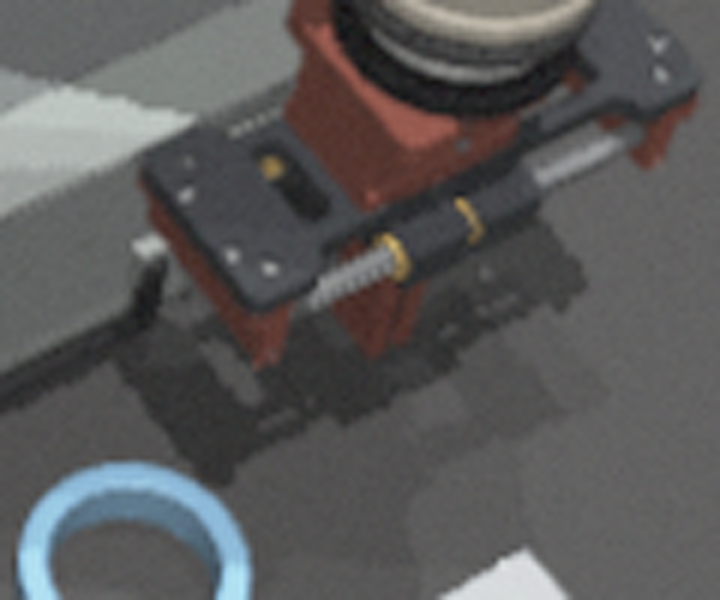

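Latch b is folded out by about 1 rad, its tip near n≈-0.243, z≈0.086; the fingers sit just in front and below. Pushing with a rising path.

{"op": "move_arm", "data": {"plan": [0,0,-6,0,0,0,-0.3,4,0,0,0,0,-0.2,2.5,0,0,0,0,-0.1,1.3,2.5,0,0,0,-0.1,1.3,2.5,0,0,0,-0.1,1.3,2.5,0,0,0,-0.1,1.3,2.5,0,0,0,-0.1,1.3,2.5,0,0,0,-0.1,1.3,2.5,0,0,0]}}

```text
t: 18.3
ee_pos: [0.6719, -0.1967, 0.0759]
tcp_rot: [[0.997, 0.0, -0.08], [0.08, -0.0, 0.997], [0.0, -1.0, -0.0]]
wrist_force: [0.0, -0.9, -2.2]
grip_width: 0.0007
```

The force is now small and downward (-2.2 N), so the flap is being carried up. Continuing.

{"op": "move_arm", "data": {"plan": [-0.1,1.5,2,0,0,0,-0.1,1.7,2,0,0,0,-0.1,2,2,0,0,0,-0.2,2,1.5,0,0,0,-0.2,2,1.5,0,0,0,-0.2,2,1,0,0,0]}}

```text
t: 18.9
ee_pos: [0.6711, -0.1853, 0.0858]
tcp_rot: [[0.997, 0.0, -0.08], [0.08, -0.0, 0.997], [0.0, -1.0, -0.0]]
wrist_force: [0.5, -1.7, 0.2]
grip_width: 0.0005
```

{"op": "move_arm", "data": {"plan": [-0.3,3,0,0,0,0,-0.3,3,0,0,0,0,-0.2,3,0,0,0,0,-0.2,3,0,0,0,0,-0.2,3,0,0,0,0,-0.2,3,0,0,0,0,-0.2,3,0,0,0,0]}}

```text
t: 19.6
ee_pos: [0.6693, -0.1638, 0.0855]
tcp_rot: [[0.997, -0.0, -0.08], [0.08, 0.0, 0.997], [-0.0, -1.0, 0.0]]
wrist_force: [0.0, -2.2, 0.1]
grip_width: 0.0005
```

{"op": "move_arm", "data": {"plan": [-0.1,2,0,0,0,0,-0.1,1.5,0,0,0,0,0,1,0,0,0,0,0,1,0,0,0,0,0,1,0,0,0,0,0,1,0,0,0,0,0,0,0,0,0,0]}}

```text
t: 20.3
ee_pos: [0.669, -0.1582, 0.0855]
tcp_rot: [[0.997, 0.0, -0.079], [0.079, -0.002, 0.997], [0.0, -1.0, -0.002]]
wrist_force: [0.6, -4.3, -1.2]
grip_width: 0.0004
```

{"op": "move_arm", "data": {"plan": [0,1,0,0,0,0,0,0.5,0,0,0,0,0,0,0,0,0,0]}}

```text
t: 20.6
ee_pos: [0.669, -0.1582, 0.0856]
tcp_rot: [[0.997, 0.001, -0.078], [0.078, -0.003, 0.997], [0.0, -1.0, -0.003]]
wrist_force: [1.4, -7.8, -1.6]
grip_width: 0.0006
```

{"op": "move_arm", "data": {"plan": [0.3,-4,0,0,0,0,1,-12,0,0,0,0,1.6,-20,0,0,0,0,1.6,-20,0,0,0,0,0,-20,20,0,0,0,0,-20,25,0,0,0,0,-20,25,0,0,0,0,-20,25,0,0,0,0,-20,25,0,0,0,0,-20,20,0,0,0,0,0,0,0,0,0,0,0,0,0,0,0]}}

```text
t: 21.8
ee_pos: [0.6736, -0.3309, 0.2249]
tcp_rot: [[0.997, 0.0, -0.079], [0.079, 0.001, 0.997], [0.0, -1.0, 0.001]]
wrist_force: [0.8, 0.3, 0.0]
grip_width: 0.0002
```

```bash
python3 - <<'E'
from h import *
s=read_state();print(s["t"],s["ee_pos"],s["wrist_force"])
for nm in("side","top"):
    d=shot(nm,nm+"10");P=cloud(d)
    i=d["frame"][190:370,200:450,::-1] if nm=="side" else d["frame"][120:290,230:430,::-1]
    cv2.imwrite(f"pics/{nm}10c.png",cv2.resize(i,None,fx=3,fy=3,interpolation=2))
    p=P.reshape(-1,3);e=p@[.9968,.0795,0];n=p@[-.0795,.9968,0]
    for a in(.4635,.6535):
        k=(abs(e-a)<.03)&(n<-.194)&(n>-.26)&(p[:,2]>.05)&(p[:,2]<.125);print(nm,a,k.sum(),np.percentile(n[k],[0,5,50]).round(4))
    t=p[(p[:,0]>.3)&(p[:,0]<.8)&(p[:,1]>-.25)&(p[:,1]<.1)&(p[:,2]>.112)&(p[:,2]<.135)]
    rc=cv2.minAreaRect(t[:,:2].astype(np.float32));print(cv2.boxPoints(rc).round(3).tolist(),rc[2],np.percentile(t[:,2],[5,50,95]).round(4))
E
```

```text
21.8 [ 0.67360693 -0.33086558  0.22489353] [0.78686584 0.3371232  0.0386682 ]
side 0.4635 396 [-0.2034 -0.2021 -0.1995]
side 0.6535 339 [-0.2028 -0.2016 -0.1992]
[[0.3709999918937683, 0.09099999815225601], [0.3930000066757202, -0.17299999296665192], [0.7540000081062317, -0.14300000667572021], [0.7319999933242798, 0.11999999731779099]] 4.7142863273620605 [0.1194 0.123  0.1258]Traceback (most recent call last):
  File "<stdin>", line 9, in <module>
    return _quantile_unchecked(
        a, q, axis, out, overwrite_input, method, keepdims, weights)
    return _ureduce(a,
                    func=_quantile_ureduce_func,
    ...<5 lines>...
                    overwrite_input=overwrite_input,
                    method=method)
    r = func(a, **kwargs)
    result = _quantile(arr,
                       quantiles=q,
    ...<2 lines>...
                       out=out,
                       weights=wgt)
    slices_having_nans = np.isnan(arr[-1, ...])
                                  ~~~^^^^^^^^^
IndexError: index -1 is out of bounds for axis 0 with size 0
```

View pics/side10c.png

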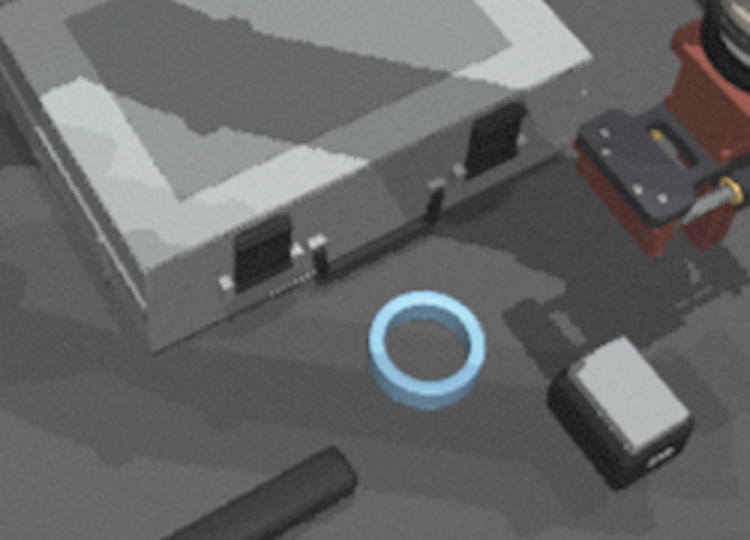

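View pics/top10.png

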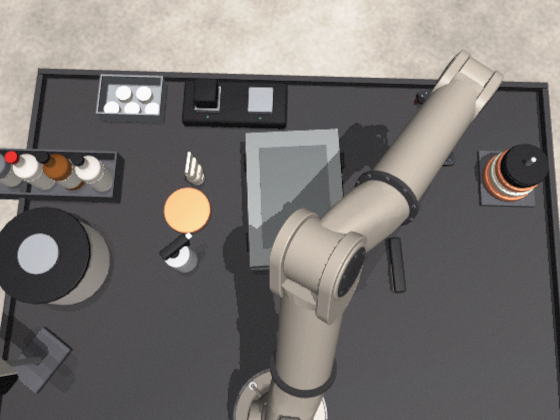

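Both latches stand flat, outer faces at n≈-0.202 against a nominal -0.2015. The lid is flat and shut. The tape, battery, brush and case corner are at the same crop pixels as before. The arm is clear, so I'm handing it in.

```bash
python3 - <<'E'
from plant import *
print(job_done())
E
```

```text
the job is handed in; nothing more can be done
None
```

The case is shut and both front latches are pressed in flat. I handed the job in at about 22 s of the 64 s allowed.

**Lid:** I pushed it over from its outer face with closed fingertips and pressed it down slowly, with 17 N at the end. In the last depth reading it lies level at about 0.123 m. The nominal height is 0.120 m, and the fingertips stopped at 0.1203 m while pressing it.

**Latches:** I pressed the near one first, then the far one, until each stopped. The last reading puts both outer faces at about -0.202 m along the case's front-to-hinge direction, against a nominal -0.2015 m.

**One thing went wrong:** the far latch jammed on my first push, with about 13 N of sideways force. That is below the 20 N or so that slides the case. I backed off, went lower and pushed with a rising motion, which folded it in.

**Surroundings:** in the side view, the case corner, tape, battery and brush look unmoved. The pad, spray bottle and tube behind the case look unmoved in the top view. The contents can't be seen with the lid shut. The top-view check of the latches failed because the arm and lid hid them, so their final position rests on the side view alone.

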